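Stamp a pet identity tag with the sprung punch and mallet

ROBOT

A 6-joint arm with a two-finger parallel gripper is mounted at the origin on the work surface. World frame = base frame: x ahead of the robot, y to its left, z up, the work surface at z = 0. Lengths are in mm, angles in rad, forces in N, time in s.
With the tool pointing down it reaches from about 350 to 800 mm from the base axis. Payload 7.3 kg.
Tool frame: the origin (TCP) lies on the centre line of the jaws, within the pads' length; the fingertips stand 17 mm ahead of it and the grasp point (between the pads) lies 2 mm behind it (arm.finger_overhang is the distance from the TCP to the fingertips, in mm); z points along the fingers, y is the direction in which the jaws open and shut (so a half turn about z gives the same grasp; the last joint's range is limited). The gripper opens to 85 mm and grips with 20 to 120 N. Pads are 22 mm wide; open, the fingers measure 114 mm over their backs; the gripper's body (76 mm by 85 mm) begins 54 mm behind the grasp point. The pads swing forward as they close: fully open they stand 13 mm farther back than shut.
Start: joints at [-1.293, 0.342, 1.524, -0, 1.275, -0.146], TCP at [215.918, -478.563, 248.322] pointing down, gripper open.
Joint ranges: [-2.53, 2.53], [-0.77, 2.02], [0.04, 2.7], [-1, 4.14], [0.28, 2.66], [-3.11, 3.11]. Speed limits (rad/s): [2.57, 2.57, 3.14, 3.14, 3.14, 3.14].

INTERFACE

Orientations are given as [roll, pitch, yaw] about the fixed x, y, z axes, in that order (R = Rz(yaw) Ry(pitch) Rx(roll)).
In Python, from bench import arm gives the robot as it stands. The module is installed in compiled form; this text tells all that it offers.
- The arm moves only by the tool apply_moves, never from a script. Its argument "deltas" is a list of rows, each a list of 3 entries, a list of its own where there are three numbers: the opening, from 0 (shut) to 1 (fully open), then the shift along the tool's x, y, z scaled (see below), then the turn about the tool's z scaled (see below). A call has 1 to 12 rows; each row shifts and turns the commanded pose from where the row before left it, along the tool's axes as they then stand; what a row does not reach is not made up. The controller multiplies each number of a shift by 0.02 m and each number of a turn by 6 degrees. A row lasts 1/10 s, in which the tool goes at most 50 mm and 8.59 degrees, less where a joint would pass 70% of its speed; a pose out of reach is approached as far as the arm can. A call with a number of a shift or a turn outside -1 to 1 is refused whole. A call with a gripper value outside its range is refused whole. The fingers move at their own pace and stop on an object; the grip force is fixed at half the most. Time passes only in rows, so rows that do not move let the fingers close. It gives the time, the measured TCP pose, the force and the opening at its end, in the units of the state.
- arm.get_obs(): the state, without advancing time (a new reading comes with each control period).
- arm.camera(name): name is "scene" or "top"; returns the picture (420x560x3 uint8, red, green, blue); there is no depth.
- arm.calibration(name): a dict with "intrinsics" (3x3 intrinsics, pixels), "position" and "attitude" of the camera in the world. Camera axes: x right, y up, looking along -z (the intrinsics and any distortion apply to the point x, -y, -z); pixel columns grow to the right and rows downward; lengths in mm; the calibration is good to about 2 mm. A picture is of the moment at which its call begins. calibration takes no time and is no camera call.
- arm.hand_in(): hands the job in, once; it reports no verdict.
Trained networks look in the newest picture that a camera, given by its name, has taken for a name from the list of things; names that differ only in an ending like _2 or _b are one class to them, and where a whole thing is asked for, a point or a joint stands for the part that bears it (a point fixed in the world has none). Each returns a list of dicts, best first, with "confidence" (0 to 1); they miss things now and then, are a little off and sometimes report something else, mostly with a low value. They report only what shows in the picture. A call takes as long as a camera call. They do not tell look-alikes from the thing itself.
- arm.spot_in(thing, camera): "rect" ([centre column, centre row, width, height] in pixels, round what is visible of it).
The state is a dict: "clock": time; "qpos": joint angles; "joint_velocities": joint speeds; "joint_torque": joint torques, N m; "tool_pos": TCP position; "orientation": TCP orientation; "ft_force": force on the tool from outside, world axes, zero at the start; "ft_torque": the same for the moment, N m; "gripper_width": finger opening in mm.
Only numpy, scipy, OpenCV 4.12 (cv2) and the standard library are available. Lean on these libraries where they do the work, as an engineer would, in place of code of your own. Each camera call takes 0.05 s, during which the arm holds its last target. There are 200 camera calls.

TASK

Pick up the mallet and knock the red-headed sprung punch of the stamping jig down, squarely with the mallet's face, until it bears firmly on the metal tag below, but not so hard that the tag is crushed. Then lift off so the punch springs back up, and stand the mallet head-down and upright in the middle of its green mat again. Do not push the punch with the gripper, and do not disturb the bottle, the pot or the slide box.

Things in the scene. Friction and masses are not known exactly. Their poses are not given: they have to be found in the camera images.
- mallet: Mallet, about 0.4 kg, standing freely on its head: upright black cylinder 40 mm across, 76 mm tall, an orange face at each end; the heavy head carries most of the mass. Origin: centre of the lower face; z up the head's axis. A straight wooden handle runs level along -x, 15 to 170 mm from that axis, centre line 38 mm above the origin, 22 mm wide (y), 24 mm tall (z).
- mallet_face (a point): Centre of the mallet's lower orange face, the striking face (same as the mallet's origin).
- mallet_grip (a point): Good place to grip the handle from above: on its centre line, 55 mm from the head's axis, 38 mm above the lower face; the handle is 22 mm wide here.
- mat: Flat green mat fixed to the bench, 130 x 130 x 3 mm, on which the mallet stands; origin at the centre of its underside. It lies on the robot's left or right, the jig on the other side.
- jig: Grey stamping jig fixed to the bench, origin at the centre of its underside, z up. Base 130 x 130 x 22 mm; two columns at y = +-55 mm carry a bridge 44 (x) x 128 (y) mm, top 100 mm above the bench; the punch slides straight down through its middle. Below it a 33 x 62 mm aluminium tag lies in a shallow nest on a dark steel anvil of unknown height.
- punch_top (a point): Centre of the top of the punch's red mushroom head, which is 36 mm in diameter; 178.5 mm above the bench when the punch is up; moves straight down as the punch is driven.
- punch (a joint): Travel of the punch in m, 0 = up, growing downwards. A return spring resists with 2 N at the top, 6 N at 30 mm. The foot meets the tag after 18 to 28 mm (the anvil's height differs each time), then a stiff rubber pad under it yields only 1 mm per 6 N. A good mark needs the mallet to bear on the red head with 12 N or more for 0.1 s once the punch is on the tag; over 28 N crushes the tag.
- reagent: Bystander: amber bottle, 42 mm in diameter, 100 mm tall; origin at the centre of its underside.
- pot: Bystander: clear sample pot with red lid, 48 mm in diameter, 65 mm tall; origin at the centre of its underside.
- slidebox: Bystander: blue slide box with white lid, 92 x 62 x 38 mm; origin at the centre of its underside.
There are look-alikes about, which are no part of the job. Leave any pink or purple look-alike of the mallet alone.

How it is judged:
By the outcome, as a careful person would: the job done as asked, in the order asked, and still so for the second after the job is handed in, with the robot touching nothing.
It also fails if it takes over 51 s, if anything falls off the work surface, if the arm or the gripper's body presses on something with over 40 N, if the wrist force passes 120 N, or if a joint passes its speed limit or range.

## Working session

There is one attempt and no reset: what is moved stays moved. The work goes in short steps, Python scripts to look and compute and a tool call to move; the robot and the scene stay as the last step left them, time stands still between calls to the robot, and variables do not carry over. Pictures are saved under pics/ and viewed, about 8 in all and at most 12, crops included, and the job is handed in when it is done.

Besides the shell and the picture viewer there is one more tool, called in YAML: its name, and indented under it one key for each argument. apply_moves: Moves the arm, as the interface text tells. Its arguments: {"type":"object","properties":{"deltas":{"type":"array"}},"required":["deltas"]}

```bash
mkdir -p pics; python3 - <<'E'
from bench import arm
import cv2,numpy as np
for n in("scene","top"):
    im=arm.camera(n); cv2.imwrite(f"pics/{n}0.png",im[:,:,::-1])
    c=arm.calibration(n); print(n,{k:np.round(v,3).tolist() if not isinstance(v,(str,dict)) else v for k,v in c.items()})
    for t in("mallet","mat","jig","punch_top","reagent","pot","slidebox"):
        print(t,[(np.round(d["rect"]).tolist(),round(d["confidence"],2)) for d in arm.spot_in(t,n)][:4])
a=cv2.imread("pics/scene0.png");b=cv2.imread("pics/top0.png")
o=arm.get_obs();print(o)
E
```

```text
scene {'intrinsics': [[543.121, 0.0, 280.545], [0.0, 543.121, 202.828], [0.0, 0.0, 1.0]], 'position': [1243.502, -339.539, 1436.676], 'attitude': [0.563, 0.002, 1.096]}
mallet [([331.0, 140.0, 46.0, 46.0], 0.86), ([243.0, 181.0, 34.0, 56.0], 0.83), ([316.0, 199.0, 54.0, 45.0], 0.69), ([408.0, 230.0, 30.0, 67.0], 0.63)]
mat [([336.0, 222.0, 56.0, 46.0], 0.82), ([225.0, 235.0, 14.0, 18.0], 0.73)]
jig [([230.0, 254.0, 54.0, 66.0], 0.67), ([224.0, 233.0, 11.0, 19.0], 0.19)]
punch_top [([228.0, 234.0, 18.0, 24.0], 0.57), ([145.0, 281.0, 20.0, 23.0], 0.35)]
reagent [([307.0, 277.0, 11.0, 26.0], 0.66), ([338.0, 222.0, 59.0, 47.0], 0.19)]
pot [([147.0, 282.0, 18.0, 24.0], 0.77)]
slidebox [([401.0, 179.0, 35.0, 32.0], 0.96)]
top {'intrinsics': [[499.764, 0.0, 282.157], [0.0, 499.764, 216.191], [0.0, 0.0, 1.0]], 'position': [350.525, -1.847, 1413.766], 'attitude': [0.113, -0.003, -1.56]}
mallet [([166.0, 284.0, 75.0, 27.0], 0.72), ([155.0, 140.0, 40.0, 67.0], 0.71), ([220.0, 223.0, 33.0, 68.0], 0.67), ([282.0, 276.0, 16.0, 70.0], 0.62)]
mat [([215.0, 198.0, 48.0, 45.0], 0.88)]
jig [([335.0, 20
[... 246 characters left out ...]
': 0.8, 'qpos': array([-1.29298064e+00,  3.41971335e-01,  1.52408942e+00, -8.30320550e-06,
        1.27545761e+00, -1.46002011e-01]), 'joint_velocities': array([ 5.81691106e-04,  1.03961853e-03, -1.20262119e-03, -1.54308345e-03,
        2.03803156e-05,  1.04939069e-03]), 'joint_torque': array([-8.66066966e-04, -4.33523941e+01, -2.46265322e+01, -2.35873604e-04,
        2.52065223e-05, -1.05196270e-05]), 'tool_pos': array([ 215.92095979, -478.54681548,  248.34009598]), 'orientation': array([3.14152031e+00, 1.86669569e-05, 4.23820112e-01]), 'ft_force': array([ 0.82124362, -0.70390096, -0.42965902]), 'ft_torque': array([ 0.01168248,  0.0151165 , -0.02644835]), 'gripper_width': 85.46120882012113}
```

View pics/scene0.png

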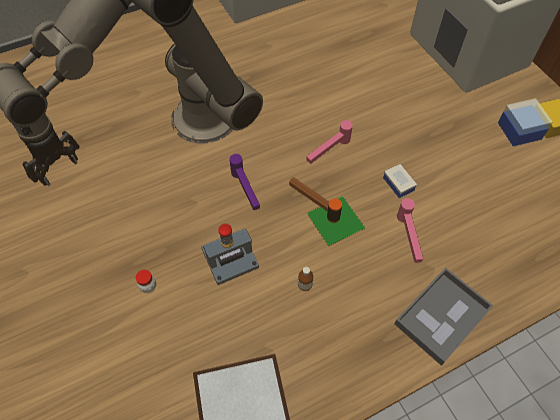

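View pics/top0.png

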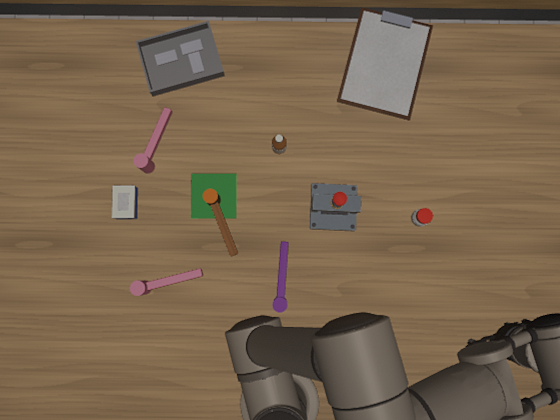

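Candidates for the mallet in the top view are two pink ones at (141,161) and (138,288), a purple one at (280,304), and one with a brown handle and orange/black head on the green mat at (211,196). The last fits the description in colour and place. I'll confirm it in a crop while measuring.

```bash
cat > h.py <<'E'
from bench import arm
import cv2,numpy as np
from scipy.spatial.transform import Rotation as Ro
def ray(n,uv,z):
    c=arm.calibration(n);K=np.array(c["intrinsics"]);p=np.array(c["position"])
    d=np.linalg.inv(K)@[uv[0],uv[1],1];d=Ro.from_euler("xyz",c["attitude"]).apply(d*[1,-1,-1])
    return (p+d*(z-p[2])/d[2])[:2]
def blob(im,lo,hi,box):
    x0,y0,x1,y1=box;h=cv2.cvtColor(im[y0:y1,x0:x1],cv2.COLOR_RGB2HSV)
    m=cv2.inRange(h,lo,hi);n,l,s,c=cv2.connectedComponentsWithStats(m);
    i=1+np.argmax(s[1:,4]);pts=np.argwhere(l==i)[:,::-1]+[x0,y0];return pts,s[i,4]
E
python3 - <<'E'
from h import *
t=cv2.imread("pics/top0.png")[:,:,::-1].copy();s=cv2.imread("pics/scene0.png")[:,:,::-1].copy()
def show(im,pts):
    h=cv2.cvtColor(im,cv2.COLOR_RGB2HSV)
    for p in pts: print(p,h[p[1],p[0]])
show(t,[(211,196),(225,230),(200,180),(339,199)]);show(s,[(335,205),(310,192),(335,212),(225,230)])
a=cv2.resize(t[165:265,180:260],None,fx=5,fy=5,interpolation=2)
b=cv2.resize(s[165:265,280:380],None,fx=4,fy=5,interpolation=2)
cv2.imwrite("pics/crop1.png",np.hstack([a,b])[:, :, ::-1][:600,:800])
def rep(n,im,nm,lo,hi,box,z):
    p,k=blob(im,lo,hi,box);m=p.mean(0);r=ray(n,m,z);print(n,nm,k,m.round(1),r.round(1));return p
R=((0,150,90),(6,255,255))
rep("top",t,"punch",(0,180,80),(4,255,255),(320,185,365,215),178.5)
rep("scene",s,"punch",(0,180,80),(4,255,255),(210,218,240,240),178.5)
rep("top",t,"face",(6,200,140),(14,255,255),(195,180,230,206),79)
rep("scene",s,"face",(4,200,140),(14,255,255),(320,195,350,215),79)
for n,im,box in(("top",t,(195,170,250,265)),("scene",s,(280,170,350,230))):
    p=rep(n,im,"handle",(6,100,60),(12,199,150),box,41)
    w=np.array([ray(n,q,53) for q in p]);c,(ww,hh),_=cv2.minAreaRect(w.astype(np.float32));u=np.linalg.svd(w-w.mean(0),full_matrices=False)[2][0];print("axis",u,np.degrees(np.arctan2(u[1],u[0])),c,ww,hh)
for n,im,box in(("top",t,(185,165,245,225)),("scene",s,(300,190,370,250))):
    p=rep(n,im,"mat",(45,80,40),(75,255,255),box,3)
    w=np.array([ray(n,q,3) for q in p]);print(cv2.minAreaRect(w.astype(np.float32)))
for nm,n,uv,z in(("bottle","top",(279,143),100),("pot","top",(425,215),65),("slide","top",(123,201),38),("jig","top",(334,208),22),("bottle","scene",(306,268),100)):print(nm,ray(n,uv,z).round())
for c in[(311,185),(357,184),(355,231),(310,230)]:print(ray("top",c,22).round())
E
```

```text
(211, 196) [ 13 195 161]
(225, 230) [ 13 148 105]
(200, 180) [ 61 127 114]
(339, 199) [  2 193 160]
(335, 205) [ 10 212 191]
(310, 192) [ 13 162 113]
(335, 212) [ 21 108  33]
(225, 230) [  2 209 184]
top punch 139 [339.4 198.2] [ 537.6 -146.2]
scene punch 127 [224.8 229.6] [ 543.6 -148.7]
top face 4 [208.5 189.5] [572.6 195.9]
scene face 118 [335. 204.] [557.9 191. ]
top handle 13 [213.4 210.3] [520.8 186.5]
axis [-0.92440791 -0.38140532] -157.57924145279875 (520.3849487304688, 185.43992614746094) 29.901399612426758 3.0419275760650635
scene handle 84 [298.1 184.7] [425.2 139.6]
axis [0.93927    0.34317907] 20.070679011841325 (436.7205810546875, 134.18658447265625) 68.28583526611328 27.077470779418945
top mat 1648 [213.4 194.3] [571.6 192.9]
((566.97802734375, 192.78028869628906), (126.93585968017578, 129.4923095703125), 0.6483469605445862)
scene mat 1237 [335.9 223.3] [580.9 188. ]
((570.1676025390625, 192.077392578125), (130.22622680664062, 129.6338348388672), 0.939771294593811)
bottle [698.   7.]
pot [ 511. -392.]
slide [544. 439.]
jig [ 533. -149.]
bottle [710.  10.]
[598. -85.]
[ 603. -214.]
[ 469. -208.]
[471. -82.]
```

View pics/crop1.png

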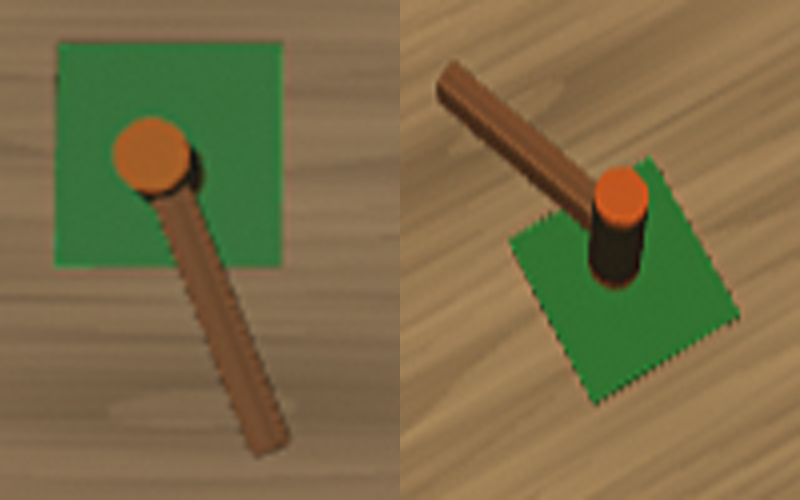

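The crop shows the brown-handled mallet with an orange face and black head, standing on the mat (top view: face at about (210.2,196.2), handle end near (233.6,254)). It is the real one. Next I'll refine the numbers.

```bash
python3 - <<'E'
from h import *
t=cv2.imread("pics/top0.png")[:,:,::-1].copy();s=cv2.imread("pics/scene0.png")[:,:,::-1].copy()
p,k=blob(t,(10,178,135),(15,255,255),(195,180,230,206));print("face top",k,p.mean(0),ray("top",p.mean(0),79))
for n,im,lo,box in(("top",t,(11,120,75),(205,206,245,262)),("scene",s,(9,120,70),(285,172,326,212))):
    p,k=blob(im,lo,(16,190,150),box)
    w=np.array([ray(n,q,53) for q in p]);u=np.linalg.svd(w-w.mean(0),full_matrices=False)[2][0]
    print(n,k,w.mean(0),np.degrees(np.arctan(u[1]/u[0])),cv2.minAreaRect(w.astype(np.float32)))
a=cv2.resize(t[175:240,300:370],None,fx=6,fy=6,interpolation=2);b=cv2.resize(s[215:290,195:265],None,fx=5.5,fy=5.5,interpolation=2)
H=max(a.shape[0],b.shape[0]);f=lambda i:cv2.copyMakeBorder(i,0,H-i.shape[0],0,0,0)
cv2.imwrite("pics/crop2.png",np.hstack([f(a),f(b)])[:,:,::-1][:600,:800])
E
```

```text
face top 163 [209.98773006 195.6196319 ] [555.95519796 191.47305681]Traceback (most recent call last):
  File "<stdin>", line 6, in <module>
  File "h.py", line 5, in ray
    c=arm.calibration(n);K=np.array(c["intrinsics"]);p=np.array(c["position"])
ValueError: time passes only in moves, steps and waits
```

```bash
sed -i 's/^def ray/import functools\n@functools.lru_cache\ndef cal(n): return arm.calibration(n)\ndef ray/; s/c=arm.calibration(n);K/c=cal(n);K/' h.py; python3 - <<'E'
from h import *
t=cv2.imread("pics/top0.png")[:,:,::-1].copy();s=cv2.imread("pics/scene0.png")[:,:,::-1].copy()
for n,im,lo,box in(("top",t,(11,120,75),(205,206,245,262)),("scene",s,(9,120,70),(285,172,326,212))):
    p,k=blob(im,lo,(16,190,150),box)
    w=np.array([ray(n,q,53) for q in p]);u=np.linalg.svd(w-w.mean(0),full_matrices=False)[2][0]
    print(n,k,w.mean(0),np.degrees(np.arctan(u[1]/u[0])),cv2.minAreaRect(w.astype(np.float32)))
a=cv2.resize(t[175:240,300:370],None,fx=6,fy=6,interpolation=2);b=cv2.resize(s[215:290,195:265],None,fx=5,fy=5,interpolation=2)
H=max(a.shape[0],b.shape[0]);f=lambda i:cv2.copyMakeBorder(i,0,H-i.shape[0],0,0,0)
cv2.imwrite("pics/crop2.png",np.hstack([f(a),f(b)])[:,:,::-1][:600,:800])
E
```

```text
top 431 [463.93866744 153.24079035] 22.798196715559495 ((466.9975891113281, 154.43905639648438), (147.1222686767578, 22.91122055053711), 22.593210220336914)
scene 375 [467.9123909  148.90344186] 21.256457295559482 ((471.66961669921875, 150.48394775390625), (150.05917358398438, 40.20228576660156), 21.82123374938965)
```

View pics/crop2.png

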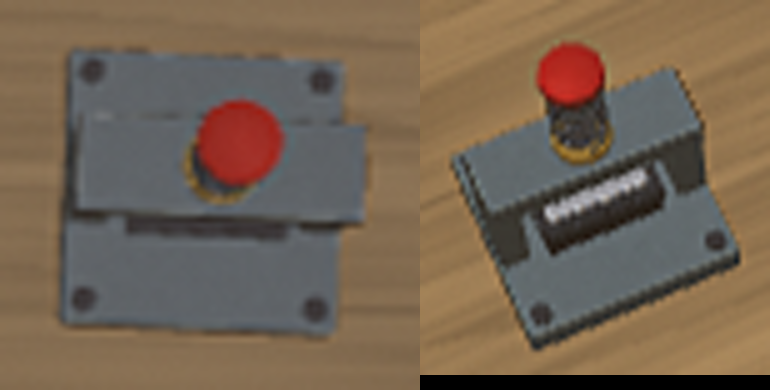

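Jig crop: the red head is centred at about (339.6,198.2) in the top image and (225.2,229.5) in the scene image, which puts the punch at about (539,-147). The mallet axis is at (557,191) with yaw 22.3°, and the mat centre is about (568.5,192.5). Next I'll travel toward the grip point.

apply_moves:
  deltas:
    - [1, [0, 0, 0], 0.33]
    - [1, [1, -0.94, 0], 0]
    - [1, [1, -0.94, 0], 0]
    - [1, [1, -0.94, 0], 0]
    - [1, [1, -0.94, 0], 0]
    - [1, [1, -0.94, 0], 0]
    - [1, [1, -0.94, 0], 0]
    - [1, [1, -0.94, 0], 0]
    - [1, [1, -0.94, 0], 0]
    - [1, [1, -0.94, 0], 0]
    - [1, [1, -0.94, 0], 0]
    - [1, [1, -0.94, 0], 0]

```text
clock: 2.0
tool_pos: [341.3, -202.7, 248.5]
orientation: [3.141, -0.0, 0.389]
ft_force: [-0.3, 0.4, -0.1]
gripper_width: 85.4
```

apply_moves:
  deltas:
    - [1, [1, -0.94, 0], 0]
    - [1, [1, -0.94, 0], 0]
    - [1, [1, -0.94, 0], 0]
    - [1, [1, -0.94, 0], 0]
    - [1, [1, -0.94, 0], 0]
    - [1, [1, -0.94, 0], 0]
    - [1, [1, -0.94, 0], 0]
    - [1, [1, -0.94, 0], 0]
    - [1, [1, -0.94, 0], 0]
    - [1, [1, -0.94, 0], 0]
    - [1, [1, -0.94, 0], 0]
    - [1, [1, -0.94, 0], 0]

```text
clock: 3.2
tool_pos: [477.8, 97.2, 248.4]
orientation: [3.141, -0.0, 0.389]
ft_force: [0.8, -0.2, -0.5]
gripper_width: 85.7
```

apply_moves:
  deltas:
    - [1, [1, -0.94, 0], 0]
    - [1, [1, -0.94, 0], 0]
    - [1, [0.5, -0.5, 0], 0]
    - [1, [0, 0, 0], 0]
    - [1, [0, 0, 0], 0]

```text
clock: 3.7
tool_pos: [505.3, 158.6, 248.1]
orientation: [3.141, 0.001, 0.39]
ft_force: [-0.3, -1.2, -0.7]
gripper_width: 85.7
```

apply_moves:
  deltas:
    - [1, [0.66, -0.52, 0], 0]
    - [1, [0, 0, 1], 0]
    - [1, [0, 0, 1], 0]
    - [1, [0, 0, 1], 0]
    - [1, [0, 0, 1], 0]
    - [1, [0, 0, 1], 0]
    - [1, [0, 0, 0], 0]
    - [1, [0, 0, 0], 0]

```text
clock: 4.5
tool_pos: [513.9, 172.9, 148.8]
orientation: [3.141, 0.0, 0.388]
ft_force: [0.5, -0.3, 1.1]
gripper_width: 85.5
```

```bash
python3 - <<'E'
from h import *
s=arm.camera("scene");t=arm.camera("top")
a=cv2.resize(s[130:250,270:390],None,fx=3.3,fy=4,interpolation=2);b=cv2.resize(t[150:270,160:280],None,fx=3.3,fy=4,interpolation=2)
cv2.imwrite("pics/g1.png",np.hstack([a,b])[:,:,::-1])
E
```

```text
(no output)
```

View pics/g1.png

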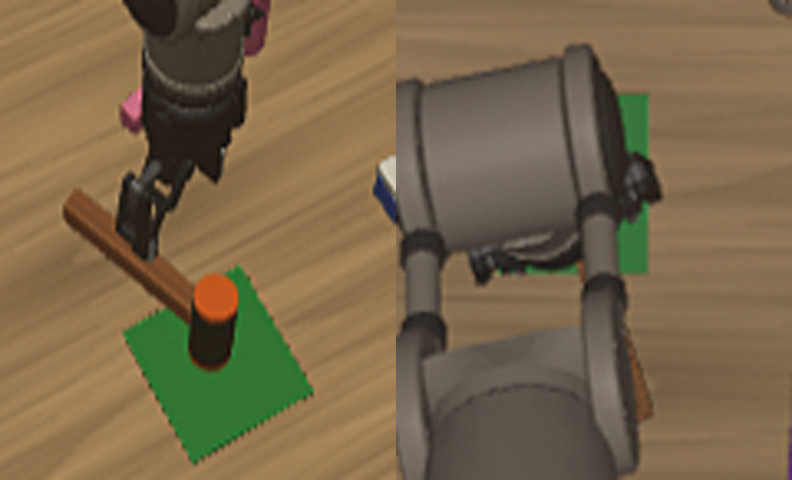

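The scene view shows the jaws above the handle, straddling it (the near finger is at about crop (140,220)), clear of the head. Next I'll descend and grip.

apply_moves:
  deltas:
    - [1, [0, 0, 1], 0]
    - [1, [0, 0, 1], 0]
    - [1, [0, 0, 1], 0]
    - [1, [0, 0, 1], 0]
    - [1, [0, 0, 1], 0]
    - [1, [0, 0, 0.5], 0]
    - [1, [0, 0, 0], 0]
    - [1, [0, 0, 0], 0]

```text
clock: 5.4
tool_pos: [514.6, 173.8, 39.2]
orientation: [3.141, -0.001, 0.389]
ft_force: [0.8, -0.6, 0.5]
gripper_width: 85.1
```

apply_moves:
  deltas:
    - [0, [0, 0, 0], 0]
    - [0, [0, 0, 0], 0]
    - [0, [0, 0, 0], 0]
    - [0, [0, 0, 0], 0]
    - [0, [0, 0, 0], 0]
    - [0, [0, 0, 0], 0]
    - [0, [0, 0, 0], 0]
    - [0, [0, 0, 0], 0]

```text
clock: 6.2
tool_pos: [513.9, 173.7, 38.5]
orientation: [3.141, -0.0, 0.389]
ft_force: [-1.7, 0.0, 5.2]
gripper_width: 21.4
```

apply_moves:
  deltas:
    - [0, [0, 0, -0.3], 0]
    - [0, [0, 0, -0.7], 0]
    - [0, [0, 0, -1], 0]
    - [0, [0, 0, -1], 0]
    - [0, [0, 0, -1], 0]
    - [0, [0, 0, -1], 0]
    - [0, [0, 0, -1], 0]
    - [0, [0, 0, -1], 0]
    - [0, [0, 0, -1], 0]
    - [0, [0, 0, -1], 0]
    - [0, [0, 0, -0.7], 0]
    - [0, [0, 0, -0.6], 0]

```text
clock: 7.4
tool_pos: [513.5, 173.6, 244.7]
orientation: [-3.142, 0.001, 0.389]
ft_force: [0.9, -0.0, -4.4]
gripper_width: 21.5
```

```bash
python3 - <<'E'
from h import *
s=arm.camera("scene");o=arm.get_obs();print(o["tool_pos"],o["ft_force"],o["ft_torque"],o["gripper_width"])
cv2.imwrite("pics/l1.png",cv2.resize(s[100:240,260:400],None,fx=4,fy=4,interpolation=2)[:,:,::-1])
E
```

```text
[514.36218583 173.80971914 246.59041548] [ 0.47610831  0.0364937  -0.68932017] [-0.03491303  0.04778506 -0.02782776] 20.95693605102735
```

View pics/l1.png

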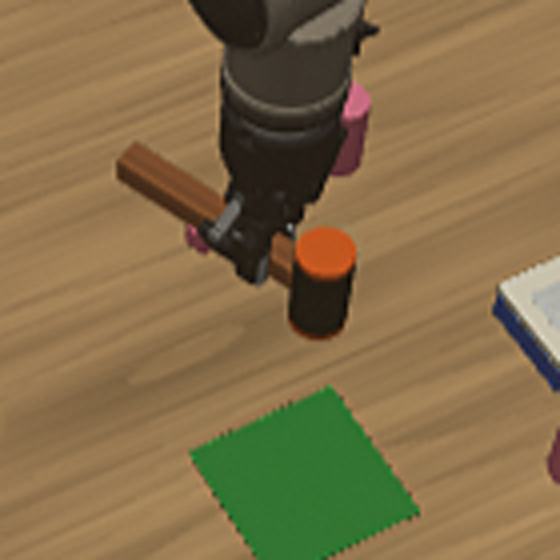

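The mallet is held level with its head hanging upright below its orange top at about crop (325,252). Next I'll travel to the punch at the same height, with the face about 32 mm above the punch head.

apply_moves:
  deltas:
    - [0, [-0.24, 0.5, 0], 0]
    - [0, [-0.48, 1, 0], 0]
    - [0, [-0.48, 1, 0], 0]
    - [0, [-0.48, 1, 0], 0]
    - [0, [-0.48, 1, 0], 0]
    - [0, [-0.48, 1, 0], 0]
    - [0, [-0.48, 1, 0], 0]
    - [0, [-0.48, 1, 0], 0]
    - [0, [-0.48, 1, 0], 0]
    - [0, [-0.48, 1, 0], 0]
    - [0, [-0.48, 1, 0], 0]
    - [0, [-0.48, 1, 0], 0]

```text
clock: 8.65
tool_pos: [497.9, -82.4, 243.0]
orientation: [-3.14, 0.002, 0.389]
ft_force: [0.7, -0.7, -3.9]
gripper_width: 21.3
```

apply_moves:
  deltas:
    - [0, [-0.48, 1, 0], 0]
    - [0, [-0.48, 1, 0], 0]
    - [0, [-0.48, 1, 0], 0]
    - [0, [-0.34, 0.8, 0], 0]
    - [0, [0, 0, 0], 0]
    - [0, [0, 0, 0], 0]
    - [0, [0, 0, 0], 0]
    - [0, [0, 0, 0], 0]

```text
clock: 9.45
tool_pos: [494.8, -164.1, 244.1]
orientation: [-3.141, 0.0, 0.39]
ft_force: [-0.9, -0.0, -3.3]
gripper_width: 21.0
```

```bash
python3 - <<'E'
from h import *
s=arm.camera("scene")
for i in range(4): t=arm.camera("top");o=arm.get_obs();print(o["tool_pos"].round(1),o["ft_force"].round(1),o["ft_torque"].round(2))
p,k=blob(s,(4,190,120),(14,255,255),(190,150,280,235));zt=79+o["tool_pos"][2]-38.5;c=ray("scene",p.mean(0),zt);print(k,p.mean(0),zt,c,c-o["tool_pos"][:2])
a=cv2.resize(s[160:290,170:290],None,fx=3.3,fy=4,interpolation=2);b=cv2.resize(t[150:280,280:400],None,fx=3.3,fy=4,interpolation=2)
cv2.imwrite("pics/p1.png",np.hstack([a,b])[:,:,::-1])
E
```

```text
[ 494.9 -164.2  244.3] [-0.9 -0.8 -3.4] [-0.03  0.1  -0.02]
[ 495.  -164.3  244.3] [ 0.6 -0.1 -2.5] [-0.03  0.11  0.01]
[ 495.  -164.4  244.4] [ 0.3  0.2 -3.5] [-0.03  0.06 -0.02]
[ 495.  -164.5  244.4] [-0.7  0.4 -3.1] [-0.05  0.08  0.03]
177 [220.50847458 207.24858757] 284.8605662527133 [ 539.48806189 -148.32035477] [44.50737809 16.17589886]
```

View pics/p1.png

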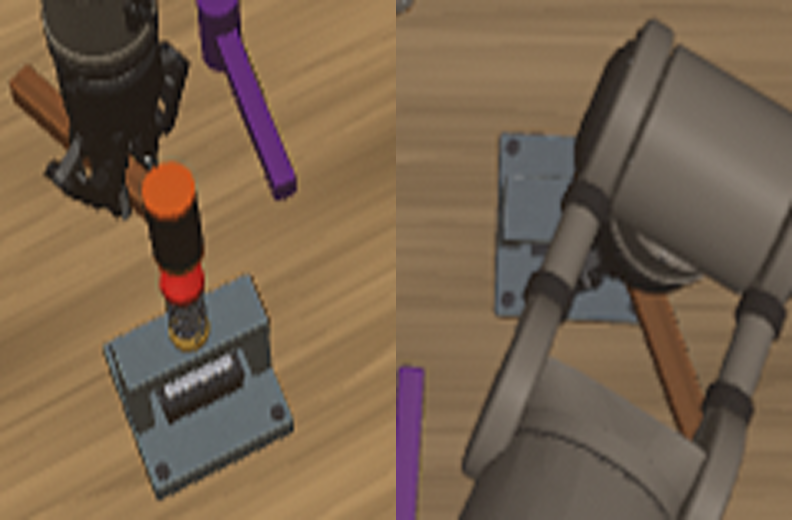

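The mallet sits directly over the red head: its axis by image is (539.5,-148.3), against a punch position of about (539,-147.3). The free-air Fz baseline is about -3.1 N. Next I'll lower it onto the punch.

apply_moves:
  deltas:
    - [0, [0, 0, 0.4], 0]
    - [0, [0, 0, 0.5], 0]
    - [0, [0, 0, 0.5], 0]
    - [0, [0, 0, 0.2], 0]
    - [0, [0, 0, 0.15], 0]
    - [0, [0, 0, 0.15], 0]
    - [0, [0, 0, 0.15], 0]
    - [0, [0, 0, 0.15], 0]
    - [0, [0, 0, 0], 0]
    - [0, [0, 0, 0], 0]

```text
clock: 10.7
tool_pos: [495.0, -164.8, 200.4]
orientation: [3.141, -0.0, 0.389]
ft_force: [-1.6, 0.6, 0.6]
gripper_width: 20.7
```

apply_moves:
  deltas:
    - [0, [0, 0, 0.1], 0]
    - [0, [0, 0, 0.1], 0]
    - [0, [0, 0, 0], 0]

```text
clock: 11.0
tool_pos: [495.1, -164.9, 196.2]
orientation: [3.141, -0.0, 0.389]
ft_force: [0.3, -0.5, 1.8]
gripper_width: 21.3
```

apply_moves:
  deltas:
    - [0, [0, 0, 0.05], 0]
    - [0, [0, 0, 0], 0]

```text
clock: 11.2
tool_pos: [495.1, -164.9, 195.3]
orientation: [3.141, -0.0, 0.389]
ft_force: [-1.4, 0.8, 0.5]
gripper_width: 21.6
```

apply_moves:
  deltas:
    - [0, [0, 0, 0.05], 0]
    - [0, [0, 0, 0], 0]

```text
clock: 11.4
tool_pos: [495.0, -164.9, 194.3]
orientation: [3.141, -0.0, 0.389]
ft_force: [-0.5, 0.4, 0.8]
gripper_width: 21.2
```

apply_moves:
  deltas:
    - [0, [0, 0, 0.05], 0]
    - [0, [0, 0, 0.05], 0]
    - [0, [0, 0, 0], 0]

```text
clock: 11.7
tool_pos: [495.0, -164.9, 192.2]
orientation: [3.141, -0.0, 0.389]
ft_force: [0.3, 0.8, 1.9]
gripper_width: 21.1
```

apply_moves:
  deltas:
    - [0, [0, 0, 0.05], 0]
    - [0, [0, 0, 0.05], 0]
    - [0, [0, 0, 0], 0]

```text
clock: 12.0
tool_pos: [495.0, -164.9, 190.4]
orientation: [3.141, -0.0, 0.389]
ft_force: [-1.3, 0.6, 4.5]
gripper_width: 21.1
```

apply_moves:
  deltas:
    - [0, [0, 0, 0.05], 0]
    - [0, [0, 0, 0], 0]

```text
clock: 12.2
tool_pos: [494.9, -164.9, 189.7]
orientation: [3.141, -0.0, 0.389]
ft_force: [-3.1, -0.2, 7.5]
gripper_width: 21.2
```

apply_moves:
  deltas:
    - [0, [0, 0, 0.05], 0]
    - [0, [0, 0, 0.05], 0]
    - [0, [0, 0, 0], 0]

```text
clock: 12.5
tool_pos: [494.8, -165.0, 188.5]
orientation: [3.141, -0.0, 0.389]
ft_force: [-5.5, 0.1, 12.6]
gripper_width: 21.3
```

```bash
python3 - <<'E'
from h import *
for i in range(4): s=arm.camera("scene");o=arm.get_obs();print(o["tool_pos"].round(1),o["ft_force"].round(1),o["ft_torque"].round(2))
cv2.imwrite("pics/d1.png",cv2.resize(s[160:290,170:290],None,fx=4,fy=4,interpolation=2)[:,:,::-1])
E
```

```text
[ 494.8 -165.   188.6] [-5.7 -1.  12.3] [0.38 0.5  0.12]
[ 494.9 -165.   188.6] [-5.4  0.4 13.4] [0.32 0.43 0.09]
[ 494.9 -165.   188.6] [-4.3  1.1 12. ] [0.33 0.5  0.11]
[ 494.9 -165.   188.6] [-5.3  0.3 11.5] [0.26 0.48 0.06]
```

View pics/d1.png

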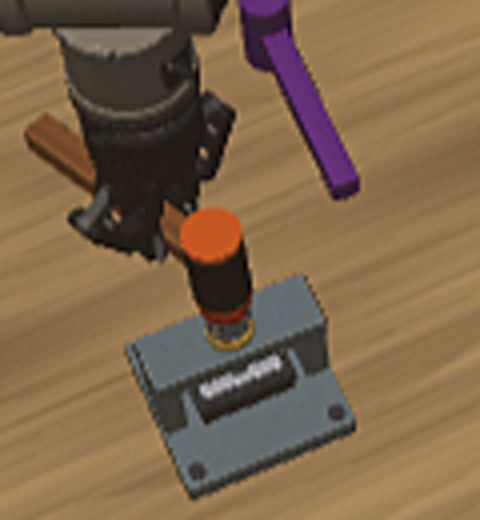

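The face is flat on the punch head, bearing at about 15.5 N (12.3 + 3.2 baseline). One more millimetre adds margin, then I'll hold and lift off.

apply_moves:
  deltas:
    - [0, [0, 0, 0.05], 0]
    - [0, [0, 0, 0], 0]
    - [0, [0, 0, 0], 0]
    - [0, [0, 0, 0], 0]

```text
clock: 13.1
tool_pos: [494.8, -165.1, 188.0]
orientation: [3.14, -0.001, 0.389]
ft_force: [-7.3, 0.2, 15.4]
gripper_width: 21.6
```

```bash
python3 - <<'E'
from h import *
for i in range(4): arm.camera("scene");o=arm.get_obs();print(o["tool_pos"].round(1),o["ft_force"].round(1),o["ft_torque"].round(2))
E
```

```text
[ 494.8 -165.   188. ] [-6.5  0.5 14.6] [0.38 0.66 0.14]
[ 494.8 -165.1  188. ] [-7.8  0.7 14.1] [0.4  0.6  0.09]
[ 494.8 -165.   188. ] [-6.9  0.9 14.4] [0.41 0.62 0.17]
[ 494.8 -165.1  188. ] [-6.8  0.5 14.4] [0.43 0.63 0.14]
```

apply_moves:
  deltas:
    - [0, [0, 0, -0.15], 0]
    - [0, [0, 0, -0.4], 0]
    - [0, [0, 0, -0.5], 0]
    - [0, [0, 0, -0.7], 0]
    - [0, [0, 0, -0.7], 0]
    - [0, [0, 0, -0.5], 0]
    - [0, [0, 0, 0], 0]
    - [0, [0, 0, 0], 0]
    - [0, [0, 0, 0], 0]

```text
clock: 14.2
tool_pos: [494.5, -164.6, 244.4]
orientation: [-3.14, 0.001, 0.389]
ft_force: [-0.5, 0.2, -3.3]
gripper_width: 21.4
```

```bash
python3 - <<'E'
from h import *
s=arm.camera("scene")
for i in range(3): arm.camera("top");o=arm.get_obs();print(o["tool_pos"].round(1),o["ft_force"].round(1),o["ft_torque"].round(2))
p,k=blob(s,(4,190,120),(14,255,255),(190,150,280,235));zt=79+o["tool_pos"][2]-38.5;c=ray("scene",p.mean(0),zt);print(k,p.mean(0),zt,c,c-o["tool_pos"][:2])
cv2.imwrite("pics/u1.png",cv2.resize(s[150:290,170:290],None,fx=4,fy=4,interpolation=2)[:,:,::-1])
E
```

```text
[ 494.6 -164.6  244.5] [ 1.   0.  -2.6] [-0.1   0.09  0.09]
[ 494.7 -164.7  244.7] [-0.7  0.1 -2.8] [-0.01  0.12  0.01]
[ 494.7 -164.7  244.8] [-0.6  0.9 -2.7] [-0.05  0.1   0.01]
178 [220.33146067 207.1741573 ] 285.29594531283817 [ 539.35188455 -148.69694847] [44.6108179  16.01284979]
```

View pics/u1.png

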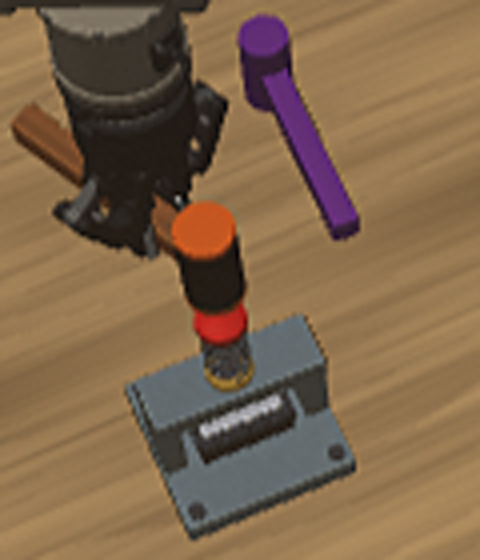

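The punch has sprung back up (red head fully visible at crop (220,322)) and the mallet has not shifted in the grip. I held about 17.5 N. Next I'll return to the mat centre.

apply_moves:
  deltas:
    - [0, [0.26, -0.5, 0], 0]
    - [0, [0.52, -1, 0], 0]
    - [0, [0.52, -1, 0], 0]
    - [0, [0.52, -1, 0], 0]
    - [0, [0.52, -1, 0], 0]
    - [0, [0.52, -1, 0], 0]
    - [0, [0.52, -1, 0], 0]
    - [0, [0.52, -1, 0], 0]
    - [0, [0.52, -1, 0], 0]
    - [0, [0.52, -1, 0], 0]
    - [0, [0.52, -1, 0], 0]
    - [0, [0.52, -1, 0], 0]

```text
clock: 15.6
tool_pos: [517.9, 95.1, 245.2]
orientation: [-3.141, 0.0, 0.39]
ft_force: [0.9, -0.0, -2.6]
gripper_width: 21.4
```

apply_moves:
  deltas:
    - [0, [0.52, -1, 0], 0]
    - [0, [0.52, -1, 0], 0]
    - [0, [0.52, -1, 0], 0]
    - [0, [0.31, -0.68, 0], 0]
    - [0, [0, 0, 0.7], 0]
    - [0, [0, 0, 1], 0]
    - [0, [0, 0, 1], 0]
    - [0, [0, 0, 1], 0]
    - [0, [0, 0, 1], 0]
    - [0, [0, 0, 0.5], 0]
    - [0, [0, 0, 0], 0]
    - [0, [0, 0, 0], 0]

```text
clock: 16.8
tool_pos: [525.3, 175.8, 141.9]
orientation: [3.141, -0.001, 0.389]
ft_force: [-0.2, 0.3, -3.1]
gripper_width: 21.3
```

```bash
python3 - <<'E'
from h import *
s=arm.camera("scene")
for i in range(3): arm.camera("top");o=arm.get_obs();print(o["tool_pos"].round(1),o["ft_force"].round(1),o["qpos"].round(2))
p,k=blob(s,(4,190,120),(14,255,255),(300,150,370,235));zt=79+o["tool_pos"][2]-38.5;c=ray("scene",p.mean(0),zt);print(k,p.mean(0),zt,c,c-o["tool_pos"][:2])
E
```

```text
[525.7 175.8 142.4] [-0.7  0.  -3.7] [ 0.18  0.5   1.59 -0.    1.05  1.37]
[525.6 175.8 142.4] [-0.6  0.3 -3.8] [ 0.18  0.5   1.59 -0.    1.05  1.37]
[525.5 175.8 142.3] [-0.9 -0.4 -3.6] [ 0.18  0.5   1.59 -0.    1.05  1.37]
138 [340.5 187.5] 182.779897264057 [570.57634085 191.20517602] [45.07498247 15.44585549]
```

apply_moves:
  deltas:
    - [0, [0, 0, 1], 0]
    - [0, [0, 0, 1], 0]
    - [0, [0, 0, 1], 0]
    - [0, [0, 0, 1], 0]
    - [0, [0, 0, 0.5], 0]
    - [0, [0, 0, 0.3], 0]
    - [0, [0, 0, 0.1], 0]
    - [0, [0, 0, 0.1], 0]
    - [0, [0, 0, 0], 0]
    - [0, [0, 0, 0], 0]

```text
clock: 18.0
tool_pos: [525.3, 175.7, 41.9]
orientation: [3.141, -0.001, 0.389]
ft_force: [-0.6, 0.4, -2.6]
gripper_width: 21.1
```

apply_moves:
  deltas:
    - [0, [0, 0, 0.05], 0]
    - [0, [0, 0, 0.05], 0]
    - [0, [0, 0, 0], 0]
    - [0, [0, 0, 0], 0]

```text
clock: 18.4
tool_pos: [525.0, 175.6, 39.3]
orientation: [3.142, 0.0, 0.389]
ft_force: [1.0, -0.3, -3.0]
gripper_width: 21.1
```

apply_moves:
  deltas:
    - [0, [0, 0, 0.03], 0]
    - [0, [0, 0, 0.03], 0]
    - [0, [0, 0, 0], 0]
    - [0, [0, 0, 0], 0]

```text
clock: 18.8
tool_pos: [524.9, 175.6, 38.6]
orientation: [3.141, -0.0, 0.389]
ft_force: [-3.6, -0.2, 5.8]
gripper_width: 21.2
```

apply_moves:
  deltas:
    - [0, [0, 0, -0.02], 0]
    - [0, [0, 0, 0], 0]
    - [0.35, [0, 0, 0], 0]
    - [0.5, [0, 0, 0], 0]
    - [1, [0, 0, 0], 0]
    - [1, [0, 0, 0], 0]
    - [1, [0, 0, 0], 0]
    - [1, [0, 0, 0], 0]
    - [1, [0, 0, 0], 0]

```text
clock: 19.7
tool_pos: [525.0, 175.6, 38.5]
orientation: [3.141, -0.0, 0.389]
ft_force: [-0.1, -0.5, 0.2]
gripper_width: 85.4
```

apply_moves:
  deltas:
    - [1, [0, 0, -0.3], 0]
    - [1, [0, 0, -0.7], 0]
    - [1, [0, 0, -1], 0]
    - [1, [0, 0, -1], 0]
    - [1, [0, 0, -1], 0]
    - [1, [0, 0, -1], 0]
    - [1, [0, 0, -1], 0]
    - [1, [0, 0, -1], 0]
    - [1, [0, 0, -1], 0]
    - [1, [0, 0, -1], 0]
    - [1, [0, 0, -0.5], 0]
    - [1, [0, 0, 0], 0]

```text
clock: 20.9
tool_pos: [525.5, 175.8, 230.0]
orientation: [3.141, -0.003, 0.389]
ft_force: [-0.4, -0.2, -0.2]
gripper_width: 85.4
```

apply_moves:
  deltas:
    - [1, [-0.5, 1, 0], 0]
    - [1, [-0.5, 1, 0], 0]
    - [1, [-0.5, 1, 0], 0]
    - [1, [-0.5, 1, 0], 0]
    - [1, [-0.5, 1, 0], 0]
    - [1, [-0.5, 1, 0], 0]
    - [1, [-0.5, 1, 0], 0]
    - [1, [-0.5, 1, 0], 0]
    - [1, [-0.5, 1, 0], 0]
    - [1, [-0.5, 0.5, 0], 0]
    - [1, [0, 0, 0], 0]

```text
clock: 22.0
tool_pos: [503.6, -39.1, 227.7]
orientation: [-3.141, 0.002, 0.387]
ft_force: [-0.6, 0.1, -0.1]
gripper_width: 85.3
```

```bash
python3 - <<'E'
from h import *
s=arm.camera("scene");t=arm.camera("top")
print(arm.get_obs()["clock"],arm.get_obs()["ft_force"])
for n,im,lo,box in(("scene",s,(4,190,120),(300,180,370,235)),("top",t,(10,178,135),(195,178,235,212))):
    try: p,k=blob(im,lo,(15,255,255),box);print(n,k,p.mean(0),ray(n,p.mean(0),79))
    except Exception as e: print(n,e)
    try: print("mat",[np.round(x) for x in cv2.minAreaRect(np.array([ray(n,q,3) for q in blob(im,(45,80,40),(75,255,255),(185,165,245,225) if n=="top" else (300,190,370,250))[0]],np.float32))[:2]])
    except Exception as e: print(e)
a=cv2.resize(s[150:290,190:390],(480,400));b=cv2.resize(t[150:270,180:260],(310,400))
cv2.imwrite("pics/f1.png",np.hstack([a,b])[:,:,::-1])
E
```

```text
22.1 [-0.64000358  0.12749796  1.27756604]
scene 128 [337.1875    206.6484375] [568.91010084 191.94011681]
mat [array([570., 192.]), array([130., 130.])]
top 161 [209.53416149 191.47204969] [567.27096273 193.00464362]
mat [array([568., 193.]), array([127., 129.])]
```

View pics/f1.png

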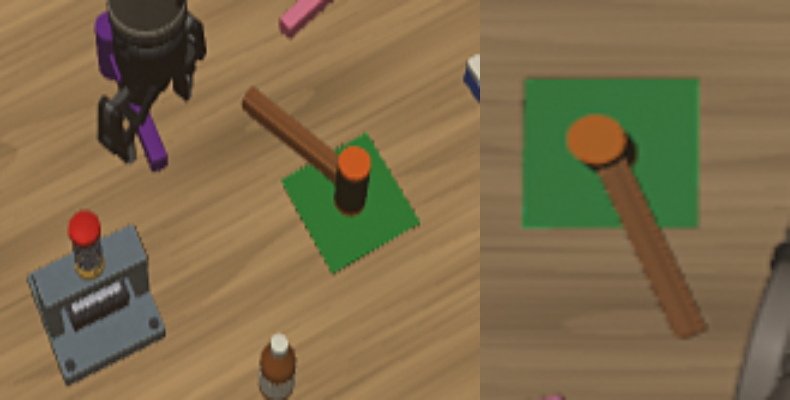

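The mallet stands upright in the middle of the mat (both cameras agree to about 1 mm), the punch is up, and the gripper is clear of everything. Handing in.

```bash
python3 -c "
from bench import arm
print(arm.hand_in())"
```

```text
the job is handed in; nothing more can be done
None
```

The job is handed in, at about 22 s on the robot's clock. I picked up the mallet and pressed the punch down squarely with its lower face. I then lifted off and stood the mallet back upright on its mat.

- **Press:** the punch met the tag after about 23 mm. The force peaked near 18 N and stayed above 12 N for well over 0.5 s, so it stayed below the 28 N crush limit. This comes from the wrist force with the free-hanging reading of about −3.1 N taken off. There was also a side force of up to about 7 N while bearing down.
- **After lift-off:** the picture shows the punch fully back up, and the mallet had not shifted in the grip.
- **Mallet position:** its axis is within about 1 mm of the mat centre in both cameras (568.9, 191.9 against 570, 192, and 567.3, 193.0 against 568, 193).
- **Bystanders and gripper:** I never went near the bottle, pot or slide box, but I did not measure them again at the end. The gripper was open and clear, with a wrist force of about 1 N, which is noise.
- **Disagreement:** the two cameras differed by up to 6 mm in x on the punch head. I put this down to its rounded side and aimed between them, which the press picture bore out.

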